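# Pack the sauce pot and click the lunchbox shut

### The arm

A 7-joint arm with a two-finger parallel gripper is mounted at the origin on the work surface. World frame = base frame: x ahead of the robot, y to its left, z up, the work surface at z = 0. Lengths are in mm, angles in rad, forces in N, time in s.
With the tool pointing down it reaches from about 425 to 825 mm from the base axis. Payload 3.6 kg.
Tool frame: the origin (TCP) lies midway between the tips of the shut fingers; the grasp point (between the pads) lies 19 mm behind it (grip_depth is the distance from the TCP to the grasp point, in mm); z points along the fingers, y is the direction in which the jaws open and shut (so a half turn about z gives the same grasp; the last joint's range is limited). The gripper opens to 93 mm and grips with 3 to 60 N. Pads are 15 mm wide; open, the fingers measure 128 mm over their backs; the gripper's body (75 mm by 188 mm) begins 65 mm behind the grasp point.
Start: joints at [-1.179, 0.615, -0.013, 1.423, 0.008, 1.103, -0.04], TCP at [264.294, 593.808, 185.64] pointing down, gripper open.
Joint ranges: [-3.12, 3.12], [-0.3, 2.06], [-1.34, 1.32], [0.26, 2.42], [-1.36, 4.5], [0.01, 1.98], [-2.84, 2.84]. Speed limits (rad/s): [2.79, 2.79, 3.14, 3.14, 3.14, 3.14, 3.14].

### API

Orientations are given as a 3x3 rotation matrix whose columns are the frame's x, y, z axes.
In Python, from rig import get_state, read_camera, job_done, grip_depth gives the robot as it stands. The module is installed in compiled form; this text tells all that it offers.
- The arm moves only by the tool drive_tool, never from a script. Its argument "steps" is a list of rows, each a list of 7 numbers: the closure, from 0 (fully open) to 1 (shut), then the shift along the tool's x, y, z in units of 50 mm (1.0 is 50 mm), then the turn, a rotation vector about the tool's x, y, z in rad. In form: [[claw, tx, ty, tz, wx, wy, wz], ...]. A call has 1 to 10 rows; each row shifts and turns the commanded pose from where the row before left it, along the tool's axes as they then stand; what a row does not reach is not made up. A row lasts 1/8 s, in which the tool goes at most 62.5 mm and 10.7 degrees, less where a joint would pass 70% of its speed; a pose out of reach is approached as far as the arm can. A call is refused whole if a number of a shift passes 1 or a number of a turn 0.188, either way. A call with a gripper value outside its range is refused whole. The fingers move at their own pace and stop on an object; "grip_force" is the grip in N (left out, the last holds). Time passes only in rows, so rows that do not move let the fingers close. It gives the time, the measured TCP pose, the force and the opening at its end, in the units of the state.
- get_state(): the state, without advancing time (a new reading comes with each control period).
- read_camera(name): name is "scene" or "top" or "wrist"; returns a dict with "frame" (384x512x3 uint8, red, green, blue), "vertical_fov" (degrees; the focal length in pixels is half the picture's height over the tangent of half this angle, whatever the lens; pixels are square), "cx", "cy" (the principal point, pixels), "extrinsics" (4x4, takes a point from camera to world coordinates). Camera axes: x right, y down, z forward; pixel columns grow to the right and rows downward; lengths in mm; the calibration is good to about 2 mm. A picture is of the moment at which its call begins. There is no depth.
- job_done(): hands the job in, once; it reports no verdict.
The state is a dict: "clock": time; "joint_positions": joint angles; "dq": joint speeds; "effort": joint torques, N m; "eef_pos": TCP position; "orientation": TCP orientation; "contact_force": force on the tool from outside, world axes, zero at the start; "torque": the same for the moment, N m; "opening": finger opening in mm.
Only numpy, scipy, OpenCV 4.12 (cv2) and the standard library are available. Lean on these libraries where they do the work, as an engineer would, in place of code of your own. Each camera call takes 0.05 s, during which the arm holds its last target. There are 200 camera calls.

### The job

Pack the little sauce pot upright in the empty compartment of the lunchbox, then swing the sprung lid down and press its front tongue until the catch clicks and the lid stays shut by itself. Press firmly but do not force it: the catch gives at about 12 N, and more than 20 N on the lid would break it. Leave the mug, the lotion bottle and the black carton where they stand.

Things in the scene. Friction and masses are not known exactly. Their poses are not given: they have to be found in the camera images.
- pot_center (a point): Small closed sauce pot, red with a green cap, a loose upright cylinder 46 mm in diameter and 50 mm tall, about 0.09 kg, standing on the counter left or right of the lunchbox. This point is its centre, 25 mm above its underside; z is its upright axis.
- lunchbox: White lunchbox fixed on the counter, outside 160 (its x) by 240 (its y) by 65 mm high, walls 4 mm. Origin: centre of its underside; x points from the catch side to the hinge side, y along the hinge, z up. The red spring catch on its grey bracket, 40 mm wide, is outside the -x wall at x = -98, y = 0 mm. The bracket's height differs by up to 18 mm from box to box and is not measured: feel for the click.
- compartment (a point): Centre of the floor of the empty compartment: at (0, 41, 4) mm in the lunchbox frame, same axes. The floor runs 76 mm either way in x and 74 mm either way in y; walls rise to 65 mm, the divider on the -y side to 54 mm above the counter. Beyond the divider a yellow snack tin with an orange lid is fixed.
- lid_hinge (a point): Middle of the lid's hinge line, on the box's +x rim: at (80, 0, 65) mm in the lunchbox frame. Axes turn with the lid: at joint 0 they are those of the lunchbox; the lid reaches from here along its -x, y is the hinge line and z points out of the lid's top (outer) face.
- lid_middle (a point): Middle of the teal lid's top (outer) face, 83 mm along -x and 6 mm along z from the hinge in the lid's axes. The lid is a flat plate 252 mm wide and 6 mm thick that reaches 166 mm from the hinge. Open, this face looks away from the catch side (+x of the lunchbox): the lid is swung shut by pushing on it.
- lid_edge (a point): Press here: middle of the top face of the orange tongue at the lid's free edge, 178 mm along -x and 6 mm along z from the hinge in the lid's axes, above the hook under it. The tongue is 70 mm wide, 162 to 192 mm from the hinge. At the catch the push rises to 10 to 13 N in 3 to 5 mm; at the click the lid drops 4 mm away, so the push falls to nearly nothing; 5 to 6 mm below the click is a firm stop.
- lid (a joint): Angle of the lid in rad: 0 level, 1.57 upright, 1.95 fully open. A hinge spring lifts it back above 1 rad whenever it is let go uncaught; near the catch an uncaught lid pushes back with 2.5 to 4.5 N at the tongue, less when more open. On the way down the hook meets the catch somewhere between 0.15 and 0.05 rad, depending on the bracket. Caught, it stays by itself, somewhere between 0.005 and 0.115 rad.
- mug: Cream mug, bystander, 84 mm in diameter, 85 mm tall, with a handle; origin at the centre of its underside. Left or right of the lunchbox. Leave alone.
- lotion: White lotion bottle with a blue cap, bystander, 56 mm in diameter, 165 mm tall; origin at the centre of its underside. Leave alone.
- carton: Flat black carton, bystander, 120 x 200 x 55 mm (its x, y, z); origin at the centre of its underside. Leave alone.
There are look-alikes about, which are no part of the job. Of the things like the part that bears pot_center, leave any that is blue, purple or yellow; of the rest the larger one is meant.

How it is judged:
By the outcome, as a careful person would: the job done as asked, in the order asked, and still so for the second after the job is handed in, with the robot touching nothing.
It also fails if it takes over 64 s, if anything falls off the work surface, if the arm or the gripper's body presses on something with over 40 N, if the wrist force passes 120 N, or if a joint passes its speed limit or range.

## Working session

There is one attempt and no reset: what is moved stays moved. The work goes in short steps, Python scripts to look and compute and a tool call to move; the robot and the scene stay as the last step left them, time stands still between calls to the robot, and variables do not carry over. Pictures are saved under pics/ and viewed, about 8 in all and at most 12, crops included, and the job is handed in when it is done.

Besides the shell and the picture viewer there is one more tool, called after "Request:" as a command line: name --pt "numbers of a row" for each row, then --argument value for the rest. drive_tool: Moves the arm, as the interface text tells. Its arguments: {"type":"object","properties":{"steps":{"type":"array","items":{"type":"array","items":{"type":"number"}}},"grip_force":{"type":"number"}},"required":["steps"]}

```bash
mkdir -p pics; cat > h.py <<'E'
import numpy as np, cv2
from rig import get_state, read_camera, job_done, grip_depth
def cam(n, save=None):
    c=read_camera(n); f=c['frame']; c['f']=f.shape[0]/2/np.tan(np.radians(c['vertical_fov'])/2)
    if save: cv2.imwrite(f'pics/{save}.png', f[:,:,::-1])
    return c
def ray(c,u,v):
    E=np.array(c['extrinsics']); d=E[:3,:3]@np.array([(u-c['cx'])/c['f'],(v-c['cy'])/c['f'],1]); return E[:3,3],d/np.linalg.norm(d)
def onz(c,u,v,z):
    o,d=ray(c,u,v); return o+d*(z-o[2])/d[2]
def proj(c,p):
    E=np.array(c['extrinsics']); q=E[:3,:3].T@(np.array(p)-E[:3,3]); return c['cx']+c['f']*q[0]/q[2], c['cy']+c['f']*q[1]/q[2]
E
python3 - <<'E'
from h import *
a=cam('scene','s0'); b=cam('top','t0')
cv2.imwrite('pics/st.png',np.vstack([a['frame'],b['frame']])[:,:,::-1])
np.set_printoptions(precision=3,suppress=True)
for c in(a,b): print(c['extrinsics'],c['f'],c['cx'],c['cy'])
print(get_state(),grip_depth)
E
```

```text
[[   0.774    0.382   -0.505 1139.989]
 [   0.633   -0.475    0.611 -743.056]
 [  -0.006   -0.793   -0.61   809.287]
 [   0.       0.       0.       1.   ]] 426.30238831287807 259.8190891648429 186.11595929778446
[[  -0.019   -0.995    0.094  464.514]
 [  -0.999    0.016   -0.028    8.918]
 [   0.027   -0.094   -0.995 1073.589]
 [   0.       0.       0.       1.   ]] 414.7660145650181 247.1004378138968 186.83318541675385
{'clock': 0.1, 'joint_positions': array([-1.178,  0.616, -0.013,  1.425,  0.008,  1.103, -0.04 ]), 'dq': array([-0.   , -0.003, -0.   , -0.005,  0.   , -0.002, -0.001]), 'effort': array([  0.001, -46.005,   0.21 , -16.625,  -0.061,   0.017,   0.   ]), 'eef_pos': array([264.014, 593.106, 184.624]), 'orientation': array([[-0.914,  0.407, -0.001],
       [ 0.407,  0.914, -0.002],
       [-0.   , -0.002, -1.   ]]), 'contact_force': array([-0.494, -0.158, -0.108]), 'torque': array([-0.045,  0.057, -0.014]), 'opening': 93.07514456347545} 18.8
```

View pics/s0.png

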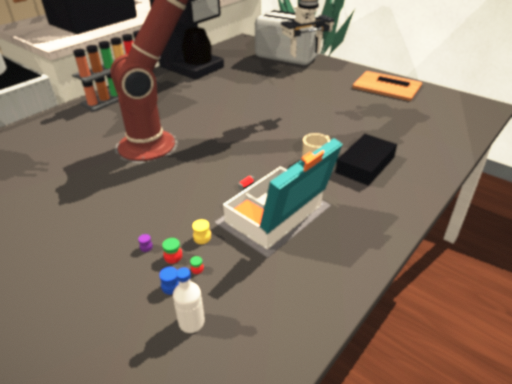

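View pics/t0.png

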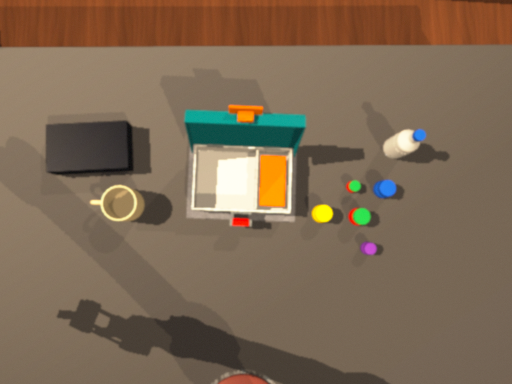

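The scene view shows the open box with its lid up at about (285,200), and the red/green pots at about (172,250) large and (197,265) small. The top view shows the large pot at (361,217), the box at about (190–297,145–217), the catch at (241,221) and the tongue at (246,112).

```bash
cat > m.py <<'E'
from h import *
np.set_printoptions(precision=1,suppress=True)
def blobs(c,lo,hi,mn=15):
    h=cv2.cvtColor(c['frame'],cv2.COLOR_RGB2HSV); m=cv2.inRange(h,lo,hi)
    n,l,s,ce=cv2.connectedComponentsWithStats(m); return [(ce[i],s[i]) for i in range(1,n) if s[i][4]>=mn]
E
python3 - <<'E'
from m import *
for n in('scene','top'):
    c=cam(n)
    print(n)
    for nm,lo,hi,z in(('green',(50,150,80),(75,255,255),50),('red',(0,200,120),(5,255,255),50),('orange',(6,200,150),(17,255,255),60),('teal',(80,150,60),(95,255,255),100)):
        for ce,s in blobs(c,lo,hi):print(nm,ce,s,onz(c,*ce,z))
c=cam('top'); f=c['frame']
cv2.imwrite('pics/c1.png',cv2.resize(f[95:230,180:310],None,fx=4.4,fy=4.4,interpolation=cv2.INTER_CUBIC)[:,:,::-1])
E
```

```text
scene
green [106.7  57.2] [103  49   8  18  97] [-716.3  345.7   50. ]
green [111.8  88.3] [110  81   5  14  29] [-397.   148.9   50. ]
green [170.6 249.2] [165 247  12   5  31] [ 501.3 -315.7   50. ]
red [127.5  45.7] [125  42   6  10  36] [-768.6  507.5   50. ]
red [172.5 257.2] [165 252  16  11 106] [ 524.9 -330.7   50. ]
red [196.6 269.7] [192 267  10   6  35] [ 598.6 -321.6   50. ]
orange [311.9 162.4] [306 157  14  11  36] [568.8 202.7  60. ]
teal [290.8 195.3] [ 262  151   76   80 1312] [641.7 -11.5 100. ]
top
green [354.8 185.6] [350 181  11  10  87] [ 559.8 -289.4   50. ]
green [361.7 216.1] [354 208  16  17 212] [ 483.6 -303.4   50. ]
red [351.1 216.3] [349 208   7  17  43] [ 483.4 -276.8   50. ]
red [240.6 221.3] [233 218  16   8 115] [476.2  -2.6  50. ]
orange [245.4 110.9] [229 105  34  17 320] [750.7 -19.3  60. ]
orange [277.  156.3] [270 156  15   3  19] [635.  -95.5  60. ]
orange [284.7 168.9] [284 158   2  24  36] [ 603.  -113.7   60. ]
orange [260.5 176. ] [260 165   2  23  38] [586.4 -53.5  60. ]
orange [284.  194.5] [284 184   1  22  22] [ 539.7 -110.3   60. ]
orange [353.3 216.5] [351 208   7  17  25] [ 482.7 -279.4   60. ]
teal [243.5 128.8] [ 185  110  120   43 3423] [695.7 -12.8 100. ]
```

View pics/c1.png

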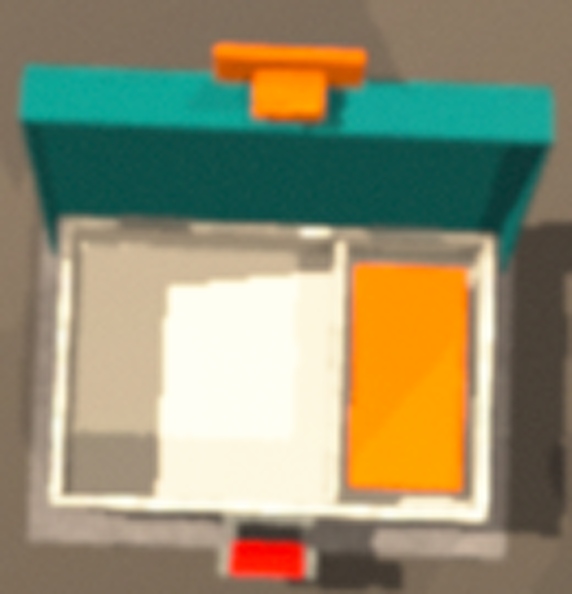

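The crop shows the box rim corners (in crop pixels) at (50,507), (487,520), (62,218) and (497,236), the catch at (268,557), the lid upright, and the empty compartment on the left (+y).

```bash
python3 - <<'E'
from m import *
c=cam('top'); P=[onz(c,u/4.4+179.6,v/4.4+94.6,65) for u,v in((50,507),(487,520),(62,216),(498,234))]
for p in P: print(p)
P=np.array(P); print([np.linalg.norm(P[i]-P[j]) for i,j in((0,1),(2,3),(0,2),(1,3))])
y=(P[0]-P[1])+(P[2]-P[3]); yaw=np.arctan2(-y[0],y[1]); x=(P[2]-P[0])+(P[3]-P[1]); yx=np.arctan2(x[1],x[0]); o=P.mean(0)
print('yaw',yaw,yx,o)
yaw=(yaw*240+yx*160)/400; R=np.array([[np.cos(yaw),-np.sin(yaw)],[np.sin(yaw),np.cos(yaw)]])
for q in((0,41),(80,0),(-98,0),(0,-120)): print(q,o[:2]+R@q)
print('catch seen',[onz(c,240.6,221.3,z)[:2] for z in(40,60)])
# lid tongue: top view of the tongue edge; plane lid angle from scene+top triangulation
s=cam('scene')
for p in((484,-303,50),(484,-303,25),(560,-289,35)): print(p,proj(s,p),proj(c,p))
E
```

```text
[505.9 117.2  65. ]
[ 494.5 -123.8   65. ]
[668.3 109.6  65. ]
[ 654.8 -134.6   65. ]
[np.float64(241.3296962519949), np.float64(244.56220818523116), np.float64(162.59096320819629), np.float64(160.70069408097118)]
yaw -0.05141050099779714 -0.057064627266660194 [580.9  -7.9  65. ]
(0, 41) [583.1  33. ]
(80, 0) [660.8 -12.2]
(-98, 0) [483.   -2.7]
(0, -120) [ 574.5 -127.7]
catch seen [array([476.3,  -2.8]), array([476.1,  -2.5])]
(484, -303, 50) (np.float64(169.90621846517587), np.float64(243.10934976079108)) (np.float64(361.5600423020169), np.float64(215.91533093266784))
(484, -303, 25) (np.float64(171.23703018327745), np.float64(250.13895967950123)) (np.float64(358.59611297286733), np.float64(216.15714940543714))
(560, -289, 35) (np.float64(195.83690023579032), np.float64(258.2720506880803)) (np.float64(352.95972878678117), np.float64(186.10823756111674))
```

Request:
drive_tool --pt "0.2 0 0 0 0 0 -0.183" --pt "0.2 0 0 0 0 0 -0.183" --pt "0.2 -0.54 -0.955 0 0 0 0" --pt "0.2 -0.54 -0.955 0 0 0 0" --pt "0.2 -0.54 -0.955 0 0 0 0" --pt "0.2 -0.54 -0.955 0 0 0 0" --pt "0.2 -0.54 -0.955 0 0 0 0" --pt "0.2 -0.54 -0.955 0 0 0 0" --pt "0.2 -0.54 -0.955 0 0 0 0" --pt "0.2 -0.54 -0.955 0 0 0 0" --grip_force 15

```text
clock: 1.6
eef_pos: [460.7, 199.4, 186.0]
orientation: [[-0.999, 0.053, 0.001], [0.053, 0.999, 0.0], [-0.001, 0.0, -1.0]]
contact_force: [-0.0, -0.2, 0.1]
opening: 74.3
```

Request:
drive_tool --pt "0.2 -0.1 -1 0 0 0 0" --pt "0.2 -0.1 -1 0 0 0 0" --pt "0.2 -0.1 -1 0 0 0 0" --pt "0.2 -0.1 -1 0 0 0 0" --pt "0.2 -0.1 -1 0 0 0 0" --pt "0.2 -0.1 -1 0 0 0 0" --pt "0.2 -0.1 -1 0 0 0 0" --pt "0.2 -0.1 -1 0 0 0 0" --pt "0.2 -0.1 -1 0 0 0 0" --pt "0.2 -0.1 -1 0 0 0 0"

```text
clock: 2.85
eef_pos: [483.6, -302.6, 185.9]
orientation: [[-0.999, 0.053, 0.001], [0.053, 0.999, -0.0], [-0.001, -0.0, -1.0]]
contact_force: [0.6, 0.3, 0.5]
opening: 74.8
```

```bash
python3 - <<'E'
from m import *
c=cam('wrist','w1'); s=get_state(); print(s['eef_pos'],s['opening'],s['joint_positions'])
for nm,lo,hi,z in(('green',(50,150,60),(75,255,255),50),('yellow',(22,150,120),(32,255,255),46),('purple',(130,80,60),(160,255,255),30),('blue',(105,150,60),(125,255,255),50)):
    for ce,st in blobs(c,lo,hi,40):
        x,y,w,h,a=st; p=onz(c,x+w/2-.5,y+h/2-.5,z); print(nm,ce,st,onz(c,*ce,z),p, 'w',np.linalg.norm(onz(c,x,y+h/2,z)-onz(c,x+w,y+h/2,z)),np.linalg.norm(onz(c,x+w/2,y,z)-onz(c,x+w/2,y+h,z)))
E
```

```text
[ 481.7 -312.5  185.7] 74.2596963043625 [ 0.5  0.5  0.1  1.7 -0.   1.   2.1]
green [260.5 243. ] [254 234  16  19 107] [ 557.2 -298.6   50. ] [ 557.2 -297.5   50. ] w 17.163277743534803 21.860200016257643
yellow [345.9 180.7] [ 326  157   41   45 1309] [ 494.5 -207.1   46. ] [ 492.7 -207.    46. ] w 42.387408236616196 47.618573710056005
purple [228.2  97.8] [213  82  32  32 808] [ 405.2 -323.9   30. ] [ 404.9 -323.6   30. ] w 32.63520009502225 31.417241909148323
blue [198.8 237. ] [ 182  213   37   50 1370] [ 546.8 -364.    50. ] [ 547.4 -362.8   50. ] w 39.508596741041806 57.08514434049848
```

View pics/w1.png

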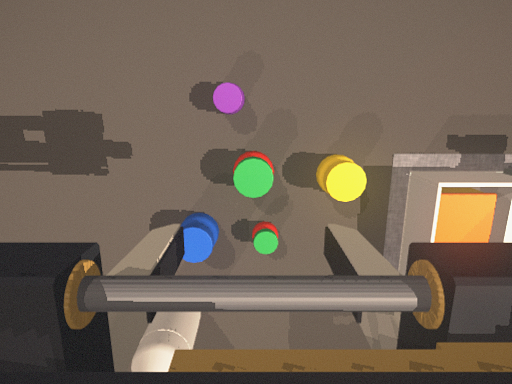

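The wrist view shows the large pot's green cap centred at about (253,178), with yellow at (345,180), purple at (228,98), the small pot at (266,240) and blue at (197,245).

```bash
python3 - <<'E'
from m import *
c=cam('wrist'); s=get_state(); print(s['eef_pos'],s['dq'])
print(cv2.cvtColor(c['frame'],cv2.COLOR_RGB2HSV)[178,253])
for ce,st in blobs(c,(45,100,60),(80,255,255),40):
    x,y,w,h,a=st; print(ce,st,onz(c,*ce,50),'w',np.linalg.norm(onz(c,x,y+h/2,50)-onz(c,x+w,y+h/2,50)))
E
```

```text
[ 481.4 -308.9  185.5] [-0.1 -0.  -0.1  0.1 -0.   0.  -0. ]
[ 65 150 217]
[263.8 178.3] [ 244  158   41   41 1292] [ 484.8 -303.    50. ] w 41.80719112816379
[276.  242.2] [264 230  25  25 491] [ 555.2 -293.9   50. ] w 26.759346986063655
```

Request:
drive_tool --pt "0.2 0 0 0.5 0 0 0" --pt "0.2 0 0 0.5 0 0 0" --pt "0.2 0 0 0 0 0 0" --pt "0.2 0 0 0 0 0 0" --pt "0.2 0 0 0 0 0 0"

```text
clock: 3.58
eef_pos: [484.3, -301.3, 136.9]
orientation: [[-0.999, 0.052, 0.002], [0.052, 0.999, -0.001], [-0.002, -0.001, -1.0]]
contact_force: [-0.5, -0.4, 0.5]
opening: 74.5
```

Request:
drive_tool --pt "0.2 0 -0.03 0.7 0 0 0" --pt "0.2 0 0 0.7 0 0 0" --pt "0.2 0 0 0.6 0 0 0" --pt "0.2 0 0 0.48 0 0 0" --pt "0.2 0 0 0 0 0 0" --pt "0.2 0 0 0 0 0 0" --pt "1 0 0 0 0 0 0" --pt "1 0 0 0 0 0 0" --pt "1 0 0 0 0 0 0" --pt "1 0 0 0 0 0 0" --grip_force 15

```text
clock: 4.82
eef_pos: [483.5, -302.7, 11.9]
orientation: [[-0.999, 0.053, 0.0], [0.053, 0.999, -0.0], [-0.0, -0.0, -1.0]]
contact_force: [0.1, -0.4, 0.7]
opening: 40.9
```

```bash
python3 -c "
from m import *
s=get_state();print(s['eef_pos'],s['opening'],s['contact_force'])"
```

```text
[ 483.5 -302.7   11.9] 40.88004177093231 [ 0.1 -0.4  0.7]
```

Request:
drive_tool --pt "1 0 0 0 0 0 0" --pt "1 0 0 -0.4 0 0 0" --pt "1 0 0 -0.4 0 0 0" --pt "1 0 0 0 0 0 0"

```text
clock: 5.32
eef_pos: [484.2, -303.0, 52.6]
orientation: [[-0.999, 0.053, 0.002], [0.053, 0.999, -0.001], [-0.002, -0.001, -1.0]]
contact_force: [0.1, -0.7, -1.7]
opening: 40.7
```

```bash
python3 - <<'E'
from m import *
s=cam('scene');t=cam('top');w=cam('wrist')
a=cv2.resize(s['frame'][180:330,100:250],(400,400)); b=cv2.resize(w['frame'][120:384],(400,300))
b=cv2.copyMakeBorder(b,0,100,0,0,cv2.BORDER_CONSTANT); cv2.imwrite('pics/g.png',np.hstack([a,b])[:,:,::-1]); st=get_state();print(st['eef_pos'],st['opening'],st['contact_force'])
E
```

```text
[ 482.5 -301.9   50.7] 40.70393228535842 [-0.1  0.2 -0. ]
```

View pics/g.png

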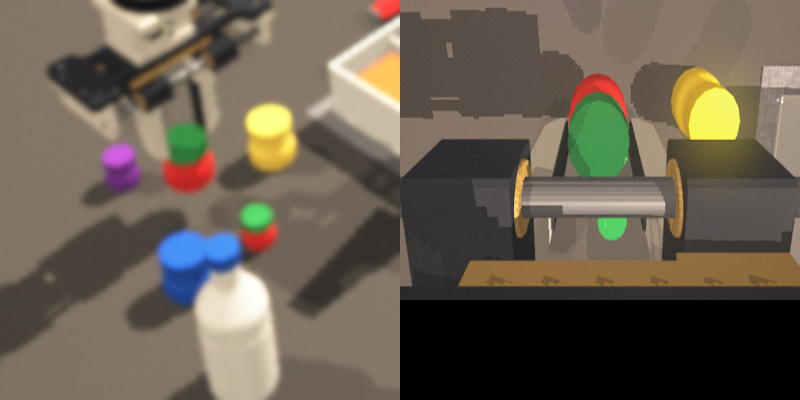

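The pot hangs in the jaws, held by its narrower green cap (41 mm). The other pots are untouched.

Request:
drive_tool --pt "1 0 0 -0.8 0 0 0" --pt "1 0 0 -0.8 0 0 0" --pt "1 -0.205 0.85 0 0 0 0" --pt "1 -0.205 0.85 0 0 0 0" --pt "1 -0.205 0.85 0 0 0 0" --pt "1 -0.205 0.85 0 0 0 0" --pt "1 -0.205 0.85 0 0 0 0" --pt "1 -0.205 0.85 0 0 0 0" --pt "1 -0.205 0.85 0 0 0 0" --pt "1 -0.205 0.85 0 0 0 0"

```text
clock: 6.72
eef_pos: [582.6, 34.0, 130.3]
orientation: [[-0.999, 0.053, -0.002], [0.053, 0.999, -0.0], [0.002, -0.0, -1.0]]
contact_force: [-0.1, -1.4, -1.2]
opening: 41.1
```

Request:
drive_tool --pt "1 0 0 0 0 0 0" --pt "1 0 0 0.4 0 0 0" --pt "1 0 0 0.4 0 0 0" --pt "1 0 0 0.4 0 0 0" --pt "1 0 0 0 0 0 0" --pt "1 0 0 0 0 0 0"

```text
clock: 7.48
eef_pos: [583.3, 32.0, 71.9]
orientation: [[-0.999, 0.054, 0.0], [0.054, 0.999, -0.0], [-0.0, -0.0, -1.0]]
contact_force: [1.1, 1.1, -1.0]
opening: 41.2
```

Request:
drive_tool --pt "1 0 0 0.4 0 0 0" --pt "1 0 0 0.4 0 0 0" --pt "1 0 0 0.2 0 0 0" --pt "1 0 0 0.07 0 0 0" --pt "1 0 0 0.03 0 0 0" --pt "1 0 0 0 0 0 0" --pt "1 0 0 0 0 0 0"

```text
clock: 8.35
eef_pos: [583.5, 32.8, 17.2]
orientation: [[-0.999, 0.053, 0.001], [0.053, 0.999, 0.0], [-0.001, 0.0, -1.0]]
contact_force: [-0.3, 0.1, -1.5]
opening: 40.8
```

Request:
drive_tool --pt "1 0 0 0.03 0 0 0" --pt "1 0 0 0 0 0 0" --pt "0.4 0 0 0 0 0 0" --pt "0.25 0 0 0 0 0 0" --pt "0.25 0 0 0 0 0 0" --pt "0.25 0 0 -0.3 0 0 0" --pt "0.25 0 0 -0.6 0 0 0" --pt "0.25 0 0 -0.9 0 0 0" --pt "0.25 0 0 -1 0 0 0" --pt "0.25 0 0 -1 0 0 0"

```text
clock: 9.6
eef_pos: [583.0, 32.7, 207.9]
orientation: [[-0.999, 0.053, 0.001], [0.053, 0.999, 0.0], [-0.001, 0.0, -1.0]]
contact_force: [1.0, -0.4, 0.5]
opening: 69.9
```

```bash
python3 - <<'E'
from m import *
w=cam('wrist');t=cam('top');s=cam('scene')
st=get_state();print(st['eef_pos'],st['opening'],st['contact_force'],st['joint_positions'])
A=cv2.resize(w['frame'],(400,300));B=cv2.resize(t['frame'][90:240,150:350],(400,300));C=cv2.resize(s['frame'][130:250,200:360],(400,300))
cv2.imwrite('pics/p.png',np.vstack([np.hstack([A,B]),np.hstack([C,C*0])])[:,:,::-1])
for nm,lo,hi,z in(('green',(45,100,40),(80,255,255),54),('red',(0,150,60),(6,255,255),29)):
    for ce,q in blobs(w,lo,hi,40): print(nm,ce,q,onz(w,*ce,z))
E
```

```text
[585.2  32.8 209.3] 69.659440064577 [ 0.3  0.1 -0.5] [-0.1  0.5  0.   1.6 -0.   1.1  1.4]
green [253.1 174.2] [ 235  156   37   38 1098] [584.9  32.6  54. ]
red [212.3  67.9] [191  58  43  21 887] [472.6  -4.9  29. ]
red [255.  155.4] [236 150  37  20 151] [568.2  35.5  29. ]
```

View pics/p.png

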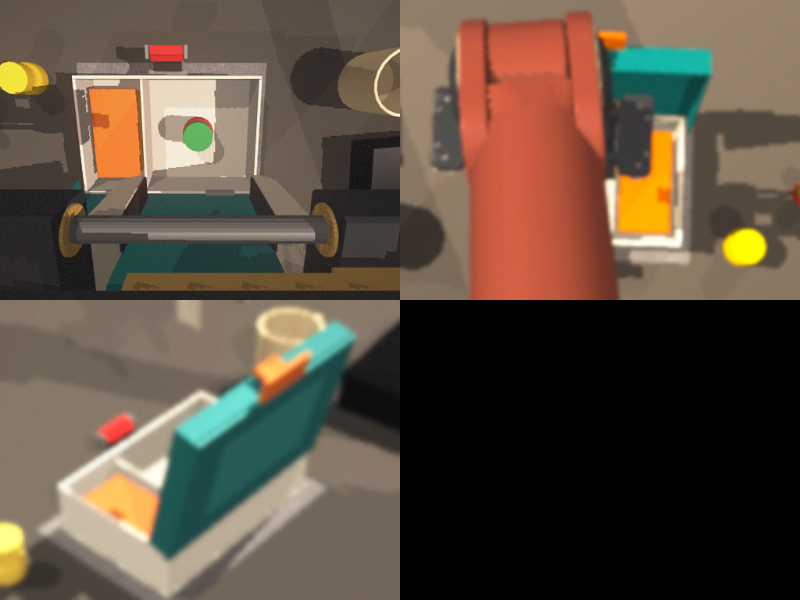

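The pot stands upright in the compartment: its cap is at wrist pixel (253,174), which gives (585,33) mm at 54 mm height. The lid is still open, and I'll now go over it to get behind.

Request:
drive_tool --pt "1 0 0 -0.8 0 0 0" --pt "1 0 0 -0.8 0 0 0" --pt "1 -0.66 -0.135 0 0 0 0" --pt "1 -0.66 -0.135 0 0 0 0" --pt "1 -0.66 -0.135 0 0 0 0" --pt "1 -0.66 -0.135 0 0 0 0" --pt "1 -0.66 -0.135 0 0 0 0" --pt "1 -0.66 -0.135 0 0 0 0" --pt "1 0 0 0 0 0 0" --pt "1 0 0 0 0 0 0"

```text
clock: 11.0
eef_pos: [777.9, -17.8, 284.1]
orientation: [[-0.999, 0.053, -0.003], [0.053, 0.999, 0.0], [0.003, 0.0, -1.0]]
contact_force: [-0.7, 0.9, 0.4]
opening: 0.7
```

```bash
python3 - <<'E'
from m import *
s=cam('scene');w=cam('wrist')
A=cv2.resize(s['frame'][20:260,180:420],(400,400));B=cv2.copyMakeBorder(cv2.resize(w['frame'],(400,300)),0,100,0,0,cv2.BORDER_CONSTANT)
cv2.imwrite('pics/b.png',np.hstack([A,B])[:,:,::-1]); st=get_state();print(st['eef_pos'],st['opening'],st['joint_positions'])
for ce,q in blobs(w,(6,180,100),(17,255,255),40): print(ce,q,onz(w,*ce,241))
E
```

```text
[778.  -17.6 286. ] 0.6492227346053652 [-0.   0.8  0.1  0.7 -0.   1.6  1.5]
[164.4  12.6] [163   0   5  29  56] [647.  -69.3 241. ]
[190.5  53.6] [166  51  53   4  75] [673.  -54.6 241. ]
[251.8  96.9] [ 203   83  103   23 1165] [703.4 -14.6 241. ]
```

View pics/b.png

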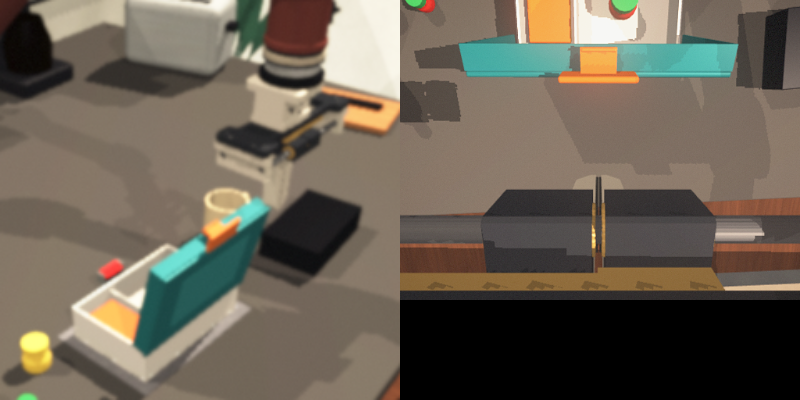

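The tool is behind the lid, with the tongue at wrist pixel (252,97) and aligned in y.

Request:
drive_tool --pt "1 0 0 0.8 0 0 0" --pt "1 0 0 0.8 0 0 0" --pt "1 0 0 0 0 0 0" --pt "1 0.25 0 0 0 0 0" --pt "1 0.25 0 0 0 0 0" --pt "1 0.25 0 0 0 0 0" --pt "1 0.25 0 0 0 0 0"

```text
clock: 11.98
eef_pos: [729.6, -15.3, 209.0]
orientation: [[-0.999, 0.052, 0.005], [0.052, 0.999, 0.0], [-0.005, 0.0, -1.0]]
contact_force: [0.4, -0.0, -0.1]
opening: 0.2
```

Request:
drive_tool --pt "1 0.25 0 0 0 0 0" --pt "1 0.25 0 0 0 0 0" --pt "1 0.25 0 0 0 0 0" --pt "1 0.25 0 0 0 0 0"

```text
clock: 12.48
eef_pos: [681.5, -12.8, 210.0]
orientation: [[-0.999, 0.053, 0.01], [0.053, 0.999, -0.0], [-0.01, 0.0, -1.0]]
contact_force: [1.1, 0.2, 1.2]
opening: 0.3
```

Request:
drive_tool --pt "1 0.25 0 0 0 0 0" --pt "1 0.25 0 0 0 0 0" --pt "1 0.25 0 0 0 0 0" --pt "1 0.25 0 0 0 0 0" --pt "1 0.25 0 0 0 0 0" --pt "1 0.25 0 0 0 0 0"

```text
clock: 13.22
eef_pos: [606.3, -8.8, 208.3]
orientation: [[-0.999, 0.053, 0.008], [0.053, 0.999, 0.0], [-0.008, 0.0, -1.0]]
contact_force: [2.7, 0.3, 0.1]
opening: 0.7
```

Request:
drive_tool --pt "1 0.3 0 0.13 0 0 0" --pt "1 0.3 0 0.13 0 0 0" --pt "1 0.28 0 0.18 0 0 0" --pt "1 0.28 0 0.18 0 0 0" --pt "1 0.25 0 0.24 0 0 0" --pt "1 0.25 0 0.24 0 0 0" --pt "1 0 0 0 0 0 0"

```text
clock: 14.1
eef_pos: [521.5, -4.4, 151.5]
orientation: [[-0.999, 0.053, 0.002], [0.053, 0.999, 0.0], [-0.002, 0.0, -1.0]]
contact_force: [1.0, -0.7, 0.9]
opening: 0.3
```

Request:
drive_tool --pt "1 0.22 0 0.2 0 0 0" --pt "1 0.18 0 0.24 0 0 0" --pt "1 0.14 0 0.25 0 0 0" --pt "1 0 0 0 0 0 0" --pt "1 0 0 0 0 0 0"

```text
clock: 14.72
eef_pos: [494.5, -3.1, 116.5]
orientation: [[-0.999, 0.053, 0.0], [0.053, 0.999, 0.0], [-0.0, 0.0, -1.0]]
contact_force: [0.1, -0.1, 2.5]
opening: 0.1
```

```bash
python3 - <<'E'
from m import *
s=cam('scene');st=get_state();print(st['eef_pos'],st['contact_force'])
A=cv2.resize(s['frame'][60:280,170:390],(600,600),interpolation=cv2.INTER_CUBIC)
cv2.imwrite('pics/l.png',A[:,:,::-1])
E
```

```text
[494.5  -3.  116.5] [0.4 0.9 3.7]
```

View pics/l.png

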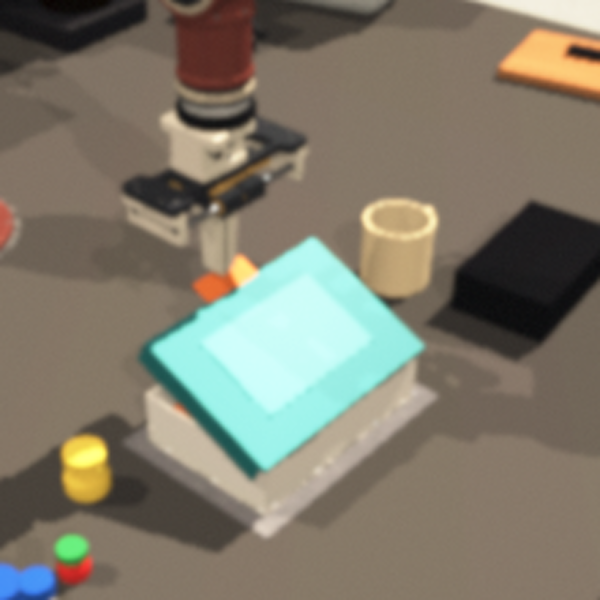

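The lid is down to about 0.25 rad and the fingertips rest on the orange tongue at about (225,280). The pots and bystanders haven't moved.

Request:
drive_tool --pt "1 0.04 0 0.1 0 0 0" --pt "1 0.04 0 0.1 0 0 0" --pt "1 0 0 0.08 0 0 0" --pt "1 0 0 0 0 0 0" --pt "1 0 0 0 0 0 0"

```text
clock: 15.4
eef_pos: [489.6, -3.0, 101.3]
orientation: [[-0.999, 0.053, -0.001], [0.053, 0.999, -0.0], [0.001, -0.0, -1.0]]
contact_force: [-3.3, -0.0, 2.9]
opening: 0.4
```

Request:
drive_tool --pt "1 0 0 0.03 0 0 0" --pt "1 0 0 0.03 0 0 0" --pt "1 0 0 0 0 0 0"

```text
clock: 15.78
eef_pos: [489.5, -3.1, 98.5]
orientation: [[-0.999, 0.053, -0.001], [0.053, 0.999, -0.0], [0.001, -0.0, -1.0]]
contact_force: [-2.0, -0.1, 3.1]
opening: 0.4
```

Request:
drive_tool --pt "1 0 0 0.03 0 0 0" --pt "1 0 0 0 0 0 0"

```text
clock: 16.02
eef_pos: [490.0, -3.1, 97.1]
orientation: [[-0.999, 0.053, -0.0], [0.053, 0.999, -0.0], [0.0, -0.0, -1.0]]
contact_force: [-3.4, 0.6, 3.6]
opening: 0.7
```

Request:
drive_tool --pt "1 0 0 0.03 0 0 0" --pt "1 0 0 0 0 0 0"

```text
clock: 16.27
eef_pos: [490.2, -3.1, 95.6]
orientation: [[-0.999, 0.053, 0.0], [0.053, 0.999, -0.0], [-0.0, -0.0, -1.0]]
contact_force: [-2.1, -0.2, 1.9]
opening: 0.3
```

Request:
drive_tool --pt "1 0 0 0.03 0 0 0" --pt "1 0 0 0 0 0 0"

```text
clock: 16.52
eef_pos: [491.6, -3.0, 94.4]
orientation: [[-0.999, 0.053, 0.003], [0.053, 0.999, -0.0], [-0.003, 0.0, -1.0]]
contact_force: [-0.2, -0.8, 3.1]
opening: 0.4
```

Request:
drive_tool --pt "1 0 0 0.03 0 0 0" --pt "1 0 0 0 0 0 0"

```text
clock: 16.77
eef_pos: [491.0, -3.0, 92.7]
orientation: [[-0.999, 0.053, 0.002], [0.053, 0.999, -0.0], [-0.002, -0.0, -1.0]]
contact_force: [-1.0, 0.0, 2.9]
opening: 0.5
```

Request:
drive_tool --pt "1 0 0 0.03 0 0 0" --pt "1 0 0 0 0 0 0"

```text
clock: 17.02
eef_pos: [490.3, -2.9, 91.1]
orientation: [[-0.999, 0.053, 0.0], [0.053, 0.999, -0.0], [-0.0, -0.0, -1.0]]
contact_force: [0.0, -0.8, 2.9]
opening: 1.0
```

Request:
drive_tool --pt "1 0 0 0.03 0 0 0" --pt "1 0 0 0 0 0 0"

```text
clock: 17.27
eef_pos: [489.9, -2.9, 89.5]
orientation: [[-0.999, 0.053, -0.001], [0.053, 0.999, -0.0], [0.001, -0.0, -1.0]]
contact_force: [-0.2, 0.1, 3.3]
opening: 0.3
```

Request:
drive_tool --pt "1 0 0 0.03 0 0 0" --pt "1 0 0 0 0 0 0"

```text
clock: 17.52
eef_pos: [489.5, -2.9, 87.9]
orientation: [[-0.999, 0.053, -0.001], [0.053, 0.999, -0.0], [0.001, -0.0, -1.0]]
contact_force: [-0.9, -0.2, 2.7]
opening: 0.8
```

Request:
drive_tool --pt "1 0 0 0.03 0 0 0" --pt "1 0 0 0 0 0 0"

```text
clock: 17.77
eef_pos: [489.9, -2.9, 86.5]
orientation: [[-0.999, 0.053, -0.001], [0.053, 0.999, -0.0], [0.001, -0.0, -1.0]]
contact_force: [-1.2, -0.1, 1.4]
opening: 0.3
```

Request:
drive_tool --pt "1 0 0 0.03 0 0 0" --pt "1 0 0 0 0 0 0"

```text
clock: 18.02
eef_pos: [490.1, -2.9, 85.0]
orientation: [[-0.999, 0.053, -0.0], [0.053, 0.999, 0.0], [0.0, -0.0, -1.0]]
contact_force: [-0.9, 0.0, 2.5]
opening: 0.6
```

Request:
drive_tool --pt "1 0 0 0.03 0 0 0" --pt "1 0 0 0 0 0 0"

```text
clock: 18.27
eef_pos: [490.1, -2.9, 83.5]
orientation: [[-0.999, 0.053, -0.0], [0.053, 0.999, 0.0], [0.0, 0.0, -1.0]]
contact_force: [-1.0, -0.2, 1.6]
opening: 0.6
```

Request:
drive_tool --pt "1 0 0 0.03 0 0 0" --pt "1 0 0 0 0 0 0"

```text
clock: 18.52
eef_pos: [490.1, -2.9, 82.0]
orientation: [[-0.999, 0.053, -0.0], [0.053, 0.999, -0.0], [0.0, -0.0, -1.0]]
contact_force: [-1.6, -0.4, 2.7]
opening: 0.4
```

Request:
drive_tool --pt "1 0 0 0.03 0 0 0" --pt "1 0 0 0 0 0 0"

```text
clock: 18.77
eef_pos: [490.1, -2.9, 80.5]
orientation: [[-0.999, 0.053, -0.0], [0.053, 0.999, -0.0], [0.0, -0.0, -1.0]]
contact_force: [-2.0, -0.3, 3.6]
opening: 0.6
```

Request:
drive_tool --pt "1 0 0 0.02 0 0 0" --pt "1 0 0 0 0 0 0"

```text
clock: 19.02
eef_pos: [490.0, -2.9, 79.6]
orientation: [[-0.999, 0.053, -0.0], [0.053, 0.999, -0.0], [0.0, -0.0, -1.0]]
contact_force: [-2.7, -0.1, 3.4]
opening: 0.3
```

Request:
drive_tool --pt "1 0 0 0.02 0 0 0" --pt "1 0 0 0 0 0 0"

```text
clock: 19.27
eef_pos: [490.1, -2.9, 78.6]
orientation: [[-0.999, 0.053, -0.0], [0.053, 0.999, -0.0], [0.0, -0.0, -1.0]]
contact_force: [-2.3, 0.2, 2.3]
opening: 0.8
```

Request:
drive_tool --pt "1 0 0 0.02 0 0 0" --pt "1 0 0 0 0 0 0"

```text
clock: 19.52
eef_pos: [490.1, -3.0, 77.6]
orientation: [[-0.999, 0.053, -0.0], [0.053, 0.999, -0.0], [0.0, -0.0, -1.0]]
contact_force: [-1.4, 0.2, 3.5]
opening: 0.1
```

Request:
drive_tool --pt "1 0 0 0.02 0 0 0" --pt "1 0 0 0 0 0 0"

```text
clock: 19.77
eef_pos: [490.1, -2.9, 76.6]
orientation: [[-0.999, 0.053, -0.0], [0.053, 0.999, -0.0], [0.0, -0.0, -1.0]]
contact_force: [-1.6, -0.4, 3.1]
opening: 0.6
```

```bash
python3 - <<'E'
from m import *
s=cam('scene');w=cam('wrist')
F=[]
for i in range(6):
    cam('top'); F.append(get_state()['contact_force'])
print(np.array(F)); print(get_state()['eef_pos'])
A=cv2.resize(s['frame'][120:240,200:360],(800,600),interpolation=cv2.INTER_CUBIC)
cv2.imwrite('pics/k.png',A[:,:,::-1])
E
```

```text
[[-1.2 -0.2  2.1]
 [-1.2 -0.1  3. ]
 [-0.6  0.2  2.5]
 [-1.7 -1.   2.2]
 [-1.1  0.4  2.1]
 [-0.5 -0.6  2.1]]
[490.4  -3.   76.7]
```

View pics/k.png

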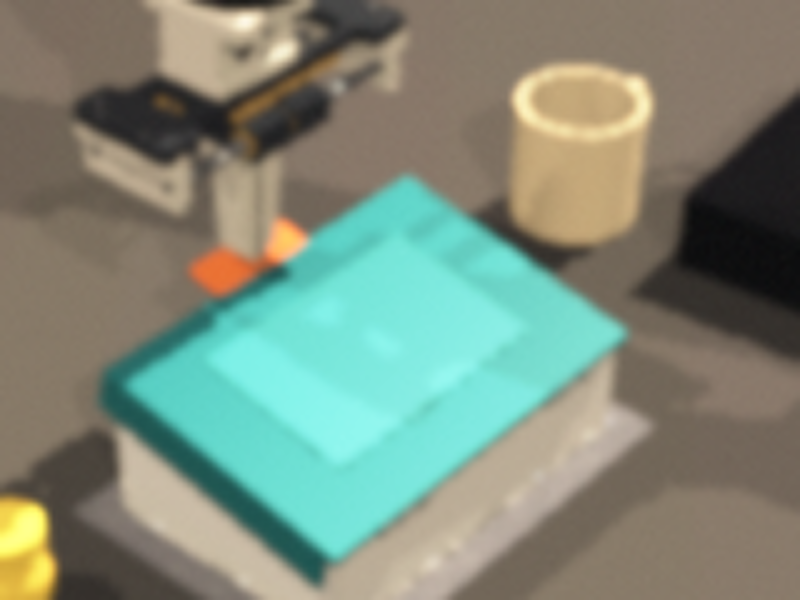

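The lid is nearly level, with the fingers on the tongue at about (240,265). No click yet, and only the spring force of about 2.5–3 N shows.

Request:
drive_tool --pt "1 0 0 0.02 0 0 0" --pt "1 0 0 0 0 0 0"

```text
clock: 20.42
eef_pos: [490.2, -2.9, 75.7]
orientation: [[-0.999, 0.053, 0.0], [0.053, 0.999, -0.0], [-0.0, -0.0, -1.0]]
contact_force: [-2.1, 0.6, 3.8]
opening: 0.6
```

Request:
drive_tool --pt "1 0 0 0.02 0 0 0" --pt "1 0 0 0 0 0 0"

```text
clock: 20.68
eef_pos: [490.0, -2.9, 74.6]
orientation: [[-0.999, 0.053, -0.0], [0.053, 0.999, -0.0], [0.0, -0.0, -1.0]]
contact_force: [-2.2, 0.8, 4.2]
opening: 0.4
```

Request:
drive_tool --pt "1 0 0 0.02 0 0 0" --pt "1 0 0 0 0 0 0"

```text
clock: 20.92
eef_pos: [489.7, -3.0, 73.5]
orientation: [[-0.999, 0.053, -0.001], [0.053, 0.999, -0.0], [0.001, -0.0, -1.0]]
contact_force: [-1.7, -0.4, 3.8]
opening: 0.4
```

Request:
drive_tool --pt "1 0 0 0.02 0 0 0" --pt "1 0 0 0 0 0 0"

```text
clock: 21.18
eef_pos: [490.1, -2.9, 72.5]
orientation: [[-0.999, 0.053, -0.0], [0.053, 0.999, -0.0], [0.0, -0.0, -1.0]]
contact_force: [-0.9, -0.6, 2.7]
opening: 0.5
```

Request:
drive_tool --pt "1 0 0 0.02 0 0 0" --pt "1 0 0 0 0 0 0"

```text
clock: 21.42
eef_pos: [490.1, -2.9, 71.6]
orientation: [[-0.999, 0.053, -0.0], [0.053, 0.999, -0.0], [0.0, -0.0, -1.0]]
contact_force: [-2.6, 0.6, 3.3]
opening: 1.0
```

```bash
python3 - <<'E'
from m import *
s=cam('scene');w=cam('wrist')
print(get_state()['eef_pos'],get_state()['contact_force'])
A=cv2.resize(s['frame'][150:200,215:265],(400,400),interpolation=cv2.INTER_CUBIC)
B=cv2.resize(w['frame'],(400,300));C=cv2.resize(s['frame'][150:250,200:334],(400,300))
z=np.zeros((200,400,3),np.uint8)
cv2.imwrite('pics/q.png',np.hstack([np.vstack([A,z]),np.vstack([B,C])])[:,:,::-1])
h=cv2.cvtColor(w['frame'],cv2.COLOR_RGB2HSV)
for nm,lo,hi in(('teal',(80,100,40),(95,255,255)),('or',(5,150,60),(17,255,255)),('red',(0,180,60),(4,255,255))):
    for ce,q in blobs(w,lo,hi,60): print(nm,ce,q)
for p in((661-190,-3+.5,71),(661-162,-3,71)): print(proj(w,p))
E
```

```text
[490.1  -2.9  71.6] [-1.7  0.2  3. ]
teal [ 91.7 247.9] [  28  227  161   49 5017]
teal [429.3 251.4] [ 372  227  111   49 4306]
teal [ 80.3 329.6] [  47  312   64   37 2088]
teal [253.3 332.3] [249 312  10  37 230]
teal [428.2 338. ] [ 398  312   65   60 2981]
or [237.3 221.4] [ 189  208  133   49 2559]
or [259.9 274.4] [258 260   4  29  72]
or [ 80.8 351.7] [ 52 350  60   9 156]
red [254.  192.7] [ 223  180   64   26 1512]
(np.float64(251.96372144377202), np.float64(188.5093263381315))
(np.float64(253.57188368886003), np.float64(231.48304802959086))
```

View pics/q.png

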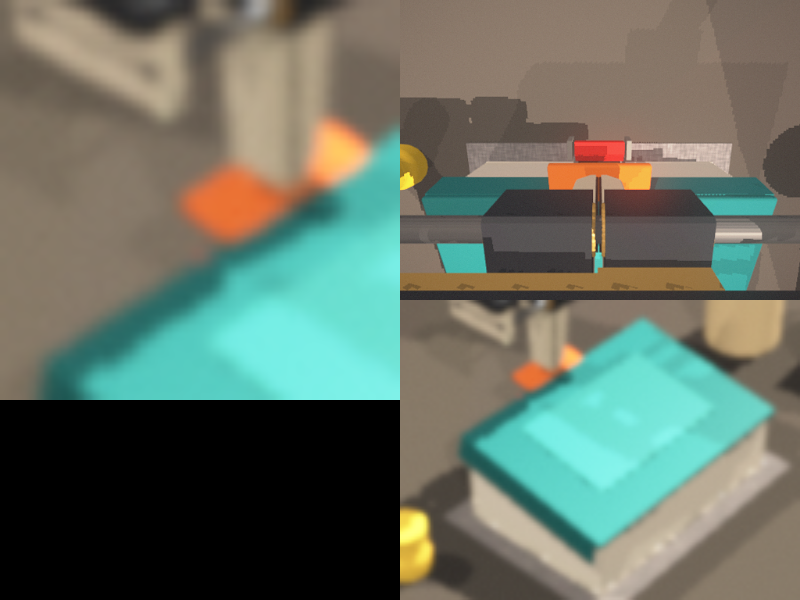

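The wrist half of this picture shows the tongue at rows 209–243 and columns 189–322, with the red catch just beyond it at rows 180–206. I'll check the lid height from the known 70 mm tongue width and the 252 mm lid width.

```bash
python3 - <<'E'
from m import *
w=cam('wrist');s=cam('scene');t=cam('top')
E=np.array(w['extrinsics']);print(E,w['f'])
for z in(65,71,80,90): print(z,[round(proj(w,p)[1]) for p in((469,-2,z),(483,-2,z),(495,-3,z))],proj(w,(472,33,z))[0]-proj(w,(468,-37,z))[0], 'tongue edge',onz(w,254,209,z),'teal edge',onz(w,90,228,z))
for z in(35,45,55,65): print('red',z,onz(w,254,181,z),onz(w,254,206,z))
# teal left/right limits on row 229..235
h=cv2.cvtColor(w['frame'],cv2.COLOR_RGB2HSV);m=cv2.inRange(h,(80,80,30),(97,255,255))
for r in range(226,240,3):
    q=np.where(m[r])[0]; print(r,q.min() if len(q) else None,q.max() if len(q) else None)
print([ [tuple(h[r,c]) for c in (205,215,300)] for r in (200,205,208,211,216)])
# scene: lid near/far corners
hs=cv2.cvtColor(s['frame'],cv2.COLOR_RGB2HSV);ms=cv2.inRange(hs,(80,80,40),(97,255,255))
ct=max(cv2.findContours(ms,0,2)[0],key=cv2.contourArea);print(cv2.approxPolyDP(ct,3,True)[:,0])
yaw=-.053
def box(q): c,si=np.cos(yaw),np.sin(yaw); return (581+c*q[0]-si*q[1],-8+si*q[0]+c*q[1],q[2])
for th in(0,.05,.1):
    print(th,[np.round(proj(s,box((80-r*np.cos(th)+6*np.sin(th),y,65+r*np.sin(th)+6*np.cos(th)))),1) for r,y in((166,-126),(166,126),(0,126),(0,-126),(192,-35),(192,35))])
E
```

```text
[[  0.1   1.    0.2 423.5]
 [  1.   -0.1  -0.    1. ]
 [  0.    0.2  -1.  270.9]
 [  0.    0.    0.    1. ]] 335.0642596522525
65 [183, 205, 222] 111.33272035704852 tongue edge [486.  -2.  65.] teal edge [ 493.2 -109.3   65. ]
71 [185, 207, 226] 114.48887406427784 tongue edge [484.2  -1.9  71. ] teal edge [ 491.2 -106.1   71. ]
80 [189, 212, 231] 119.57353080604099 tongue edge [481.4  -1.8  80. ] teal edge [ 488.1 -101.2   80. ]
90 [193, 217, 237] 125.78034329350555 tongue edge [478.4  -1.7  90. ] teal edge [484.7 -95.9  90. ]
red 35 [474.1  -1.4  35. ] [492.8  -2.4  35. ]
red 45 [471.9  -1.3  45. ] [489.9  -2.2  45. ]
red 55 [469.8  -1.2  55. ] [486.9  -2.1  55. ]
red 65 [467.7  -1.1  65. ] [484.   -1.9  65. ]
226 None None
229 51 457
232 49 460
235 45 464
238 42 467
[[(np.uint8(8), np.uint8(43), np.uint8(136)), (np.uint8(13), np.uint8(50), np.uint8(139)), (np.uint8(5), np.uint8(63), np.uint8(153))], [(np.uint8(7), np.uint8(45), np.uint8(124)), (np.uint8(7), np.uint8(56), np.uint8(133)), (np.uint8(6), np.uint8(73), np.uint8(151))], [(np.uint8(9), np.uint8(85), np.uint8(208)), (np.uint8(10), np.uint8(84), np.uint8(204)), (np.uint8(9), np.uint8(85), np.uint8(216))], [(np.uint8(11), np.uint8(197), np.uint8(224)), (np.uint8(10), np.uint8(196), np.uint8(224)), (np.uint8(13), np.uint8(193), np.uint8(247))], [(np.uint8(11), np.uint8(195), np.uint8(237)), (np.uint8(11), np.uint8(199), np.uint8(236)), (np.uint8(18), np.uint8(184), np.uint8(247))]]
[[281 156]
 [220 199]
 [262 235]
 [324 187]]
0 [array([218.9, 202.6]), array([279.1, 163.3]), array([323.7, 185.4]), array([264.6, 231.1]), array([235.8, 183.6]), array([252.5, 173. ])]
0.05 [array([218.8, 200.3]), array([279.3, 161.1]), array([323.8, 185.4]), array([264.7, 231.1]), array([235.8, 181. ]), array([252.6, 170.4])]
0.1 [array([218.8, 198.1]), array([279.6, 159. ]), array([323.9, 185.5]), array([264.7, 231.2]), array([235.9, 178.5]), array([252.8, 167.9])]
```

```bash
python3 - <<'E'
from m import *
w=cam('wrist','wq');s=cam('scene','sq')
A=cv2.resize(w['frame'][165:285,155:355],(800,480),interpolation=cv2.INTER_CUBIC)
cv2.imwrite('pics/r.png',A[:,:,::-1])
for p in((490,-3,71.6),(482,-3,71.6),(490,-3,97),(482,-3,97),(505,-3,120)): print(p,np.round(proj(w,p)),np.round(proj(s,p)))
b=cv2.imread('pics/b.png')[:300,400:][:,:,::-1]; q=cv2.resize(w['frame'],(400,300))
for r in range(155,192,2): print(r,b[r,185:212:5].mean(1).astype(int),q[r,185:212:5].mean(1).astype(int),b[r,200],q[r,200])
E
```

```text
(490, -3, 71.6) [253. 218.] [250. 181.]
(482, -3, 71.6) [252. 206.] [247. 180.]
(490, -3, 97) [253. 233.] [249. 174.]
(482, -3, 97) [252. 219.] [247. 173.]
(505, -3, 120) [254. 278.] [253. 169.]
155 [112 112 111 109 112 111] [104 101 102 106 111 121] [125 108  96] [211  57  50]
157 [112 112 114 110 111 111] [ 90  89  91  95 123 124] [125 109  97] [179  56  50]
159 [111 111 109 112 112 112] [ 88  92  93  89 119 121] [127 111  98] [178  48  43]
161 [110 112 112 111 110 112] [62 64 62 80 85 83] [125 110  99] [114  68  59]
163 [113 114 119 124 118 114] [115 116 115 115 117 121] [141 124 108] [205  96  45]
165 [124 126 124 126 125 124] [131 130 130 130 131 131] [144 126 110] [229 112  51]
167 [125 125 125 122 126 126] [127 129 128 128 129 129] [139 122 107] [226 112  47]
169 [125 124 124 126 125 123] [122 125 129 126 126 126] [144 125 110] [223 107  49]
171 [126 124 124 124 123 125] [129 124 124 122 127 126] [142 125 107] [220 105  42]
173 [123 124 123 126 126 126] [126 123 123 126 126 126] [143 126 109] [223 107  50]
175 [123 142 144 126 146 128] [138 153 152 129 158 129] [143 126 109] [222 111  54]
177 [148 147 134  65 148 149] [158 160 145  76 162 163] [72 65 60] [111  64  53]
179 [147 150 129  50 148 149] [161 160 139  66 162 164] [56 50 46] [91 56 52]
181 [147 149 123  53 148 150] [161 161 137  66 160 162] [56 54 49] [90 57 51]
183 [148 147 122  53 150 147] [160 159 133  63 162 164] [58 53 49] [87 53 49]
185 [147 147 115  49 148 148] [159 161 130  63 161 163] [54 48 45] [86 54 50]
187 [149 150 114  49 148 147] [160 160 125  61 163 164] [53 48 46] [84 54 47]
189 [106 105 112  48 103 104] [117 114 125  60 112 116] [50 49 47] [81 52 49]
191 [ 54  53 112  48  51  55] [ 64  63 120  60  64  64] [52 47 46] [80 52 49]
```

View pics/r.png

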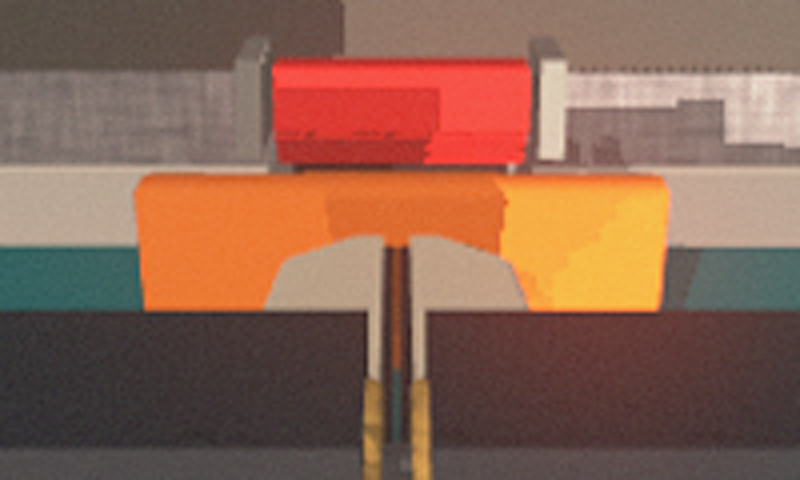

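The fingertips are fully visible on top of the tongue. The tongue and lid widths put the lid at about 0.15 rad, so the tips are about 25 mm above the reported TCP. That means the catch hasn't been reached yet, so I'll keep pressing in small steps.

Request:
drive_tool --pt "1 0 0 0.025 0 0 0" --pt "1 0 0 0 0 0 0"

```text
clock: 22.02
eef_pos: [490.1, -3.0, 70.4]
orientation: [[-0.999, 0.053, -0.0], [0.053, 0.999, -0.0], [0.0, -0.0, -1.0]]
contact_force: [-1.5, 0.3, 4.3]
opening: 0.5
```

Request:
drive_tool --pt "1 0 0 0.025 0 0 0" --pt "1 0 0 0 0 0 0"

```text
clock: 22.28
eef_pos: [489.8, -2.9, 69.0]
orientation: [[-0.999, 0.053, -0.001], [0.053, 0.999, -0.0], [0.001, -0.0, -1.0]]
contact_force: [-2.2, 0.3, 4.4]
opening: 0.5
```

Request:
drive_tool --pt "1 0 0 0.025 0 0 0" --pt "1 0 0 0 0 0 0"

```text
clock: 22.52
eef_pos: [490.1, -2.9, 67.7]
orientation: [[-0.999, 0.053, -0.0], [0.053, 0.999, -0.0], [0.0, -0.0, -1.0]]
contact_force: [-2.4, 0.9, 1.9]
opening: 0.5
```

Request:
drive_tool --pt "1 0 0 0.025 0 0 0" --pt "1 0 0 0 0 0 0"

```text
clock: 22.78
eef_pos: [490.1, -2.9, 66.5]
orientation: [[-0.999, 0.053, -0.0], [0.053, 0.999, -0.0], [0.0, -0.0, -1.0]]
contact_force: [-2.4, -0.2, 3.1]
opening: 0.4
```

Request:
drive_tool --pt "1 0 0 0.025 0 0 0" --pt "1 0 0 0 0 0 0"

```text
clock: 23.02
eef_pos: [490.1, -2.9, 65.3]
orientation: [[-0.999, 0.053, -0.0], [0.053, 0.999, -0.0], [0.0, -0.0, -1.0]]
contact_force: [-1.6, 0.1, 2.6]
opening: 0.5
```

```bash
cat > lid.py <<'E'
from m import *
w=cam('wrist');h=cv2.cvtColor(w['frame'],cv2.COLOR_RGB2HSV);m=cv2.inRange(h,(7,150,100),(25,255,255))
for r in (212,218,224,230):
    q=np.where(m[r,150:360])[0]; print(r,q.min()+150,q.max()+150)
m2=cv2.inRange(h,(80,80,30),(97,255,255)); print('teal first row',[np.where(m2[:,c])[0].min() for c in(100,140,400,440)])
st=get_state();print(st['clock'],st['eef_pos'],st['contact_force'])
E
python3 lid.py
```

```text
212 189 321
218 189 321
224 190 320
230 190 320
teal first row [np.int64(227), np.int64(227), np.int64(227), np.int64(228)]
23.075 [490.4  -3.   65.3] [-2.1 -0.3  2.6]
```

The tongue stays fixed in the wrist image, so the lid is following the tool down. I'll carry on.

Request:
drive_tool --pt "1 0 0 0.025 0 0 0" --pt "1 0 0 0 0 0 0"

```text
clock: 23.32
eef_pos: [490.3, -2.9, 64.1]
orientation: [[-0.999, 0.053, 0.0], [0.053, 0.999, -0.0], [-0.0, -0.0, -1.0]]
contact_force: [-1.8, -0.1, 3.6]
opening: 0.4
```

Request:
drive_tool --pt "1 0 0 0.025 0 0 0" --pt "1 0 0 0 0 0 0"

```text
clock: 23.58
eef_pos: [490.1, -2.9, 62.8]
orientation: [[-0.999, 0.053, -0.0], [0.053, 0.999, -0.0], [0.0, -0.0, -1.0]]
contact_force: [-2.5, 0.5, 3.5]
opening: 0.5
```

Request:
drive_tool --pt "1 0 0 0.02 0 0 0" --pt "1 0 0 0 0 0 0"

```text
clock: 23.82
eef_pos: [489.9, -2.9, 61.8]
orientation: [[-0.999, 0.053, -0.001], [0.053, 0.999, -0.0], [0.001, -0.0, -1.0]]
contact_force: [-1.7, 0.0, 3.7]
opening: 0.5
```

Request:
drive_tool --pt "1 0 0 0.025 0 0 0" --pt "1 0 0 0 0 0 0"

```text
clock: 24.08
eef_pos: [490.1, -2.9, 60.5]
orientation: [[-0.999, 0.053, -0.0], [0.053, 0.999, -0.0], [0.0, -0.0, -1.0]]
contact_force: [-2.3, -0.5, 2.7]
opening: 0.3
```

Request:
drive_tool --pt "1 0 0 0.025 0 0 0" --pt "1 0 0 0 0 0 0"

```text
clock: 24.32
eef_pos: [490.2, -2.9, 59.3]
orientation: [[-0.999, 0.053, -0.0], [0.053, 0.999, -0.0], [-0.0, -0.0, -1.0]]
contact_force: [-1.9, -0.2, 3.7]
opening: 0.8
```

Request:
drive_tool --pt "1 0 0 0.02 0 0 0" --pt "1 0 0 0 0 0 0"

```text
clock: 24.58
eef_pos: [490.1, -2.9, 58.3]
orientation: [[-0.999, 0.053, -0.0], [0.053, 0.999, -0.0], [0.0, -0.0, -1.0]]
contact_force: [-3.5, -0.5, 3.4]
opening: 0.6
```

Request:
drive_tool --pt "1 0 0 0.02 0 0 0" --pt "1 0 0 0 0 0 0"

```text
clock: 24.82
eef_pos: [490.0, -2.9, 57.5]
orientation: [[-0.999, 0.053, -0.0], [0.053, 0.999, -0.0], [0.0, -0.0, -1.0]]
contact_force: [-3.6, 0.2, 6.2]
opening: 0.8
```

The force is up to 6.2 N, so the hook has met the catch. Smaller steps from here.

Request:
drive_tool --pt "1 0 0 0.016 0 0 0" --pt "1 0 0 0 0 0 0"

```text
clock: 25.08
eef_pos: [490.0, -2.9, 57.0]
orientation: [[-0.999, 0.053, -0.0], [0.053, 0.999, -0.0], [0.0, -0.0, -1.0]]
contact_force: [-3.2, 1.0, 8.2]
opening: 0.3
```

Request:
drive_tool --pt "1 0 0 0.016 0 0 0" --pt "1 0 0 0 0 0 0"

```text
clock: 25.32
eef_pos: [489.9, -2.9, 56.3]
orientation: [[-0.999, 0.053, -0.0], [0.053, 0.999, 0.0], [0.0, 0.0, -1.0]]
contact_force: [-3.1, -0.5, 9.6]
opening: 0.7
```

Request:
drive_tool --pt "1 0 0 0.016 0 0 0" --pt "1 0 0 0 0 0 0"

```text
clock: 25.58
eef_pos: [489.7, -2.9, 55.6]
orientation: [[-0.999, 0.053, -0.001], [0.053, 0.999, 0.0], [0.001, 0.0, -1.0]]
contact_force: [-4.6, 1.0, 10.7]
opening: 0.5
```

Request:
drive_tool --pt "1 0 0 0.016 0 0 0" --pt "1 0 0 0 0 0 0"

```text
clock: 25.82
eef_pos: [489.7, -2.9, 54.9]
orientation: [[-0.999, 0.053, -0.001], [0.053, 0.999, 0.0], [0.001, 0.0, -1.0]]
contact_force: [-4.6, -0.4, 10.1]
opening: 0.5
```

Request:
drive_tool --pt "1 0 0 0.014 0 0 0" --pt "1 0 0 0 0 0 0"

```text
clock: 26.08
eef_pos: [489.6, -2.9, 54.3]
orientation: [[-0.999, 0.053, -0.001], [0.053, 0.999, 0.0], [0.001, 0.0, -1.0]]
contact_force: [-5.0, 0.0, 11.5]
opening: 0.5
```

Request:
drive_tool --pt "1 0 0 0.014 0 0 0" --pt "1 0 0 0 0 0 0"

```text
clock: 26.32
eef_pos: [489.5, -2.9, 53.6]
orientation: [[-0.999, 0.053, -0.001], [0.053, 0.999, 0.0], [0.001, 0.0, -1.0]]
contact_force: [-5.1, -0.8, 11.2]
opening: 0.5
```

Request:
drive_tool --pt "1 0 0 0.014 0 0 0" --pt "1 0 0 0 0 0 0"

```text
clock: 26.58
eef_pos: [490.2, -3.0, 52.1]
orientation: [[-0.999, 0.053, 0.0], [0.053, 0.999, -0.0], [-0.0, -0.0, -1.0]]
contact_force: [-2.0, 0.1, 3.2]
opening: 0.3
```

```bash
python3 - <<'E'
from m import *
F=[]
for i in range(8): cam('top');F.append(get_state()['contact_force'])
print(np.mean(F,0))
E
python3 lid.py
```

```text
[-0.8 -0.1  0.9]
212 189 321
218 189 321
224 190 320
230 190 320
teal first row [np.int64(227), np.int64(227), np.int64(228), np.int64(228)]
27.025 [490.8  -3.   52. ] [-0.3  0.3 -0.4]
```

The push has fallen to about 0, which is the click. I'll back off and check that the lid stays down.

Request:
drive_tool --pt "1 0 0 -0.1 0 0 0" --pt "1 0 0 -0.2 0 0 0" --pt "1 0 0 -0.3 0 0 0" --pt "1 0 0 -0.6 0 0 0" --pt "1 0 0 0 0 0 0" --pt "1 0 0 0 0 0 0"

```text
clock: 27.78
eef_pos: [489.9, -2.9, 112.0]
orientation: [[-0.999, 0.053, -0.0], [0.053, 0.999, -0.0], [0.0, -0.0, -1.0]]
contact_force: [0.4, 0.4, -0.8]
opening: 0.5
```

```bash
python3 lid.py; python3 - <<'E'
from m import *
s=cam('scene');hs=cv2.cvtColor(s['frame'],cv2.COLOR_RGB2HSV);ms=cv2.inRange(hs,(80,80,40),(97,255,255))
ct=max(cv2.findContours(ms,0,2)[0],key=cv2.contourArea);print(cv2.approxPolyDP(ct,3,True)[:,0])
E
```

```text
212 206 303
218 208 301
[[324 186]
 [278 161]
 [221 199]
 [221 207]
 [263 236]]Traceback (most recent call last):
  File "lid.py", line 4, in <module>
    q=np.where(m[r,150:360])[0]; print(r,q.min()+150,q.max()+150)
                                         ~~~~~^^
    return umr_minimum(a, axis, None, out, keepdims, initial, where)
ValueError: zero-size array to reduction operation minimum which has no identity
```

The lid stayed down, with zero force and the tongue receding in view. I'll retreat clear and take a last look.

Request:
drive_tool --pt "1 0 0 -0.8 0 0 0" --pt "1 0.2 0.8 -0.5 0 0 0" --pt "1 0.2 0.8 0 0 0 0" --pt "1 0.2 0.8 0 0 0 0" --pt "1 0.2 0.8 0 0 0 0" --pt "1 0 0.8 0 0 0 0" --pt "1 0 0 0 0 0 0" --pt "1 0 0 0 0 0 0"

```text
clock: 28.88
eef_pos: [460.4, 197.7, 176.3]
orientation: [[-0.999, 0.053, -0.002], [0.053, 0.999, -0.002], [0.002, -0.002, -1.0]]
contact_force: [-0.0, -0.3, 0.1]
opening: 0.6
```

```bash
python3 - <<'E'
from m import *
s=cam('scene');t=cam('top');hs=cv2.cvtColor(s['frame'],cv2.COLOR_RGB2HSV);ms=cv2.inRange(hs,(80,80,40),(97,255,255))
ct=max(cv2.findContours(ms,0,2)[0],key=cv2.contourArea);print(cv2.approxPolyDP(ct,3,True)[:,0])
cv2.imwrite('pics/z.png',np.hstack([cv2.resize(s['frame'],(400,300)),cv2.resize(t['frame'],(400,300))])[:,:,::-1]);print(get_state()['eef_pos'],get_state()['contact_force'])
E
```

```text
[[324 186]
 [278 161]
 [223 196]
 [220 207]
 [263 236]]
[460.8 197.  176.7] [-0.7  0.1 -0.4]
```

View pics/z.png

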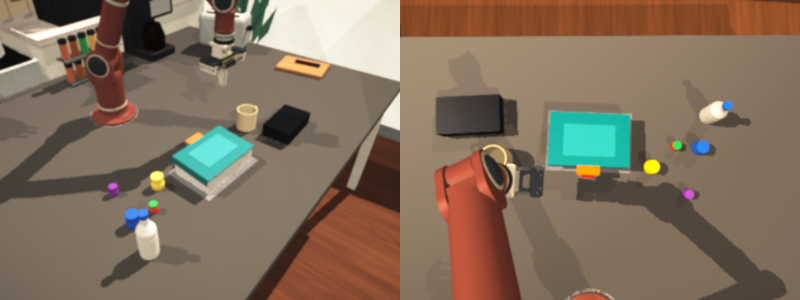

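The lid is shut by itself, with the tongue over the catch at about (588,171) in the right half. The bystanders and look-alikes are in place and the arm is clear.

```bash
python3 -c "
from rig import job_done; print(job_done())"
```

```text
the job is handed in; nothing more can be done
None
```

The larger red/green sauce pot is upright in the empty compartment and the lid is latched shut by itself. I handed the job in at about 29 s on the robot's clock, well under the 64 s limit.

- **Pot:** After release, the wrist camera showed it upright at about (585, 33) mm, within about 2 mm of the compartment centre. I did not check it again once the lid was down.
- **Latch:** The push rose from about 3 N to about 11.5 N, then fell to roughly 0 N at the click. The highest reading was about 12.5 N in all, well under 20 N.
- **Lid stays shut:** With the tool withdrawn, the lid outline in the scene camera was essentially unchanged about 1 s later, at roughly 0.05 rad.
- **Surroundings:** In the last picture the lotion bottle, the carton and the other pots stand where they were. The mug does too, though the arm partly hid it in the top view. The arm touches nothing.

**Disagreement:** While pressing, the shut fingertips sat about 25 mm above where the reported TCP height put them. My angle estimate from the TCP was therefore too low during the press, so I went by the camera and the felt force instead. The same offset may explain why the jaws held the pot by its 41 mm green cap rather than its 46 mm body.

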